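Bring the garlic round on the lazy Susan and point it out

TASK

The cook at the worktop's front edge needs the garlic: with your fingertips, gently push the lazy Susan round by its upright dividers, without pushing or lifting the food in it, until the garlic bulb stands squarely at the front, on the side nearest the worktop's front edge, and the tray has come to rest. Then show the cook which it is: point straight down at the middle of the garlic from a few centimetres above, without touching it, for at least two seconds, and finish still pointing. Leave the beaker, the glass and the teaspoon beside the turntable where they are.

Things in the scene. Friction and masses are not known exactly. Their poses are not given: they have to be found in the camera images.
- foot: dark round foot of the lazy Susan, diameter 160 mm, fixed to the worktop; origin at the centre of its underside, on the turning axis and at worktop height. Axes as the world's: its -x side is the front, facing the robot and the worktop's front edge. An oven stands behind it (door handle 200 mm up, over the tray's far edge), and wall cupboards hang 0.5 m above the worktop from about x = 0.61 back
- turntable: the lazy Susan's round light-wood tray, diameter 230 mm; turns either way (12 rad each) about the vertical axis over the foot, with 0.04 N m of friction, and soon stops when left. Origin on the axis, at its underside, 14 mm above the worktop; above it: floor 10 mm, rim (5 mm thick) 24 mm, hub (36 mm in diameter) 56 mm. The garlic's bin is centred on its -x axis
- divider (a point): on the top edge of one divider, 95 mm from the axis, 60 mm above the worktop. Three radial dividers, 6 mm thick, run from the hub to 106 mm from the axis, 36 mm high above the tray's floor, at 0 (this one), 120 and 240 degrees from the tray's +x axis towards its +y; each of the three bins holds one piece of food, about 66 mm from the axis
- garlic: whitish-pink garlic bulb, 60 mm across, 59 mm tall, loose in its bin; origin at the centre of its underside, z axis up through its stalk
- garlic_middle (a point): the middle of the garlic bulb, 28 mm above its underside; its stalk ends about 31 mm higher, about 83 mm above the worktop
- lemon: yellow lemon, 71 x 53 x 51 mm, loose in another bin of the tray; origin under its centre
- egg: brown egg lying on its side, 57 x 44 x 44 mm, loose in another bin; origin under its centre
- beaker: cream beaker with a grey foot, 67 mm in diameter, 96 mm tall, standing loose on the worktop to the right of the turntable; origin at the centre of its underside
- glass: small clear drinking glass, 49 mm in diameter, 62 mm tall, standing loose to the left of the turntable near the worktop's edge; origin at the centre of its underside
- teaspoon: steel teaspoon, 138 x 28 x 12 mm, lying loose beyond the glass; origin under its centre, its length along its x axis
Things that resemble listed ones, but are neither listed nor needed, are in the scene too. What is shaped like the egg but green is not meant.

How it is judged:
By the outcome, as a careful person would: the job done as asked, in the order asked, and still so for the second after the job is handed in, with the robot touching nothing.
It also fails if it takes over 64 s, if anything falls off the work surface, if the arm or the gripper's body presses on something with over 40 N, if the wrist force passes 120 N, or if a joint passes its speed limit or range.

ROBOT

A 7-joint arm with a two-finger parallel gripper is mounted at the origin on a cart in front of the work surface, level with it; the furniture and walls round the work are solid. World frame = base frame: x ahead of the robot, y to its left, z up, the work surface at z = 0. Lengths are in m, angles in degrees, forces in N, time in s.
With the tool pointing down it reaches from about 0.425 to 0.875 m from the base axis. Payload 4.7 kg.
Tool frame: the origin (TCP) lies between the finger pads, 19 mm behind the fingertips; this is the grasp point; z points along the fingers, y is the line along which they close (so a half turn about z gives the same grasp; the last joint's range is limited). The gripper opens to 87 mm and grips with 3 to 60 N. Pads are 19 mm wide; open, the fingers measure 117 mm over their backs; the gripper's body (75 mm by 190 mm) begins 51 mm behind the grasp point.
Start: joints at [-74.593, 18.392, -4.016, 83.108, 1.295, 78.541, -3.26], TCP at [0.164, 0.629, 0.241] pointing down, gripper open.
Joint ranges: [-163.93, 163.93], [-17.29, 119.83], [-79.2, 71.16], [3.27, 140.29], [-89.18, 269.18], [5.43, 117.66], [-154.24, 154.24]. Speed limits (degrees/s): [147.25, 147.25, 180, 180, 180, 180, 180].

INTERFACE

Orientations are given as [roll, pitch, yaw] about the fixed x, y, z axes, in that order (R = Rz(yaw) Ry(pitch) Rx(roll)).
In Python, from cell import env, imaging gives the robot as it stands.
- The arm moves only by the shell command python3 -m crank 'ROWS' [OPENING] [FORCE]. ROWS is JSON, a list of rows, each an object of numbers: "x", "y", "z": the shift along the tool's x, y, z in m; "turn": the turn about the tool's z in rad. In form: [{"x": .., "y": .., "z": .., "turn": ..}, ...]. A call has 1 to 12 rows; each row is the pose to reach, as a shift and turn from the pose commanded when the call began, along the tool's axes at that moment; what a row does not reach only later rows make up. A row lasts 1/8 s, in which the tool goes at most 62.5 mm and 10.7 degrees, less where a joint would pass 70% of its speed; a pose out of reach is approached as far as the arm can. A call with a gripper value outside its range is refused whole. OPENING is the finger opening in m, from 0 to 0.087, set as the call begins (- or left out, the last holds). The fingers move at their own pace and stop on an object; FORCE is the grip in N (left out, the last holds). Time passes only in rows, so rows that repeat a pose let the fingers close. It gives the time, the measured TCP pose, the force, the opening and the grip force at its end, in the units of the state.
- env.get_obs(): the state, without advancing time (a new reading comes with each control period).
- imaging.read_camera(name): name is "scene" or "top"; returns the picture (384x512x3 uint8, red, green, blue); there is no depth.
- imaging.get_calibration(name): a dict with "camera_matrix" (3x3 intrinsics, pixels), "k1" (the pictures are not rectified: a ray, as slopes to the right and down, at radius r is drawn at 1 + k1 r^2 times it, then the intrinsics apply), "position" and "attitude" of the camera in the world. Camera axes: x right, y up, looking along -z (the intrinsics and any distortion apply to the point x, -y, -z); pixel columns grow to the right and rows downward; lengths in m; the calibration is good to about 2 mm. A picture is of the moment at which its call begins. get_calibration takes no time and is no camera call.
- env.sign_off(): hands the job in; it is judged then, once.
The state is a dict: "time_s": time; "qpos": joint angles; "joint_velocities": joint speeds; "effort": joint torques, N m; "tool_pos": TCP position; "tool_rot": TCP orientation; "force": force on the tool from outside, world axes, zero at the start; "wrist_torque": the same for the moment, N m; "grip_width": finger opening in m; "grasp_force": force on a finger pad.
Only numpy, scipy, OpenCV 4.12 (cv2) and the standard library are available. Lean on these libraries where they do the work, as an engineer would, in place of code of your own. Each camera call takes 0.05 s, during which the arm holds its last target. There are 200 camera calls.

## Working session

There is one attempt and no reset: what is moved stays moved. The work goes in short steps, Python scripts to look and compute and a shell command to move; the robot and the scene stay as the last step left them, time stands still between calls to the robot, and variables do not carry over. Pictures are saved under pics/ and viewed, at most 10 in all, crops included, and the job is handed in when it is done.

```bash
mkdir -p pics
cat > h.py <<'E'
import numpy as np, cv2
from cell import env, imaging
from scipy.spatial.transform import Rotation as R
def cal(n):
    c=imaging.get_calibration(n); A=np.array(c["attitude"],float)
    K=np.array(c["camera_matrix"]); 
    Rm=A if A.shape==(3,3) else R.from_euler('xyz',A,degrees=True).as_matrix()
    return K,c["k1"],np.array(c["position"]),Rm
def ray(n,px):
    K,k1,p,Rm=cal(n)
    s=cv2.undistortPoints(np.array([[px]],float),K,np.array([k1,0,0,0.]))[0,0]
    return p,Rm@np.array([s[0],-s[1],-1])
def onz(n,px,z):
    p,d=ray(n,px); return p+d*(z-p[2])/d[2]
def proj(n,P):
    K,k1,p,Rm=cal(n); c=Rm.T@(np.array(P,float)-p); s=np.array([c[0],-c[1]])/-c[2]
    s=s*(1+k1*s@s); return K[:2,:2]@s+K[:2,2]
E
python3 - <<'E'
from h import *
print({n:imaging.get_calibration(n) for n in("scene","top")})
ims=[]
for n in("scene","top"):
    im=imaging.read_camera(n); cv2.imwrite(f"pics/{n}0.png",im[:,:,::-1])
print(env.get_obs())
E
```

```text
{'scene': {'camera_matrix': array([[395.49281875,   0.        , 254.76464146],
       [  0.        , 395.49281875, 185.88782309],
       [  0.        ,   0.        ,   1.        ]]), 'k1': -0.13370088855137707, 'position': array([0.32148826, 0.25123785, 1.0162125 ]), 'attitude': array([  29.6897786 ,    0.56350776, -167.93677792])}, 'top': {'camera_matrix': array([[452.71460444,   0.        , 261.68141116],
       [  0.        , 452.71460444, 186.6065357 ],
       [  0.        ,   0.        ,   1.        ]]), 'k1': -0.10750963467733199, 'position': array([ 0.38957882, -0.27898341,  1.09047048]), 'attitude': array([  3.62551883,  -0.88501472, -91.00621654])}}
{'time_s': 0.1, 'qpos': array([-74.59520721,  18.43582255,  -4.01522751,  83.16642237,
         1.29544641,  78.53979656,  -3.25953453]), 'joint_velocities': array([-0.01151242, -0.19510265, -0.04656043, -0.13749749, -0.02621195,
       -0.02180781,  0.08276009]), 'effort': array([-4.61780553e-05, -4.92569411e+01, -4.05704845e-01, -3.13398778e+01,
       -6.41728216e-02,  3.94689047e-02,  8.47664910e-05]), 'tool_pos': array([0.16375044, 0.6285757 , 0.24027241]), 'tool_rot': array([-1.79903210e+02,  5.84094614e-03,  1.65405040e+02]), 'force': array([-0.371186  , -0.78438999,  0.17495467]), 'wrist_torque': array([ 2.54847049e-04,  3.30853044e-02, -2.51919083e-05]), 'grasp_force': 0.0, 'grip_width': 0.0869591555917795}
```

View pics/scene0.png

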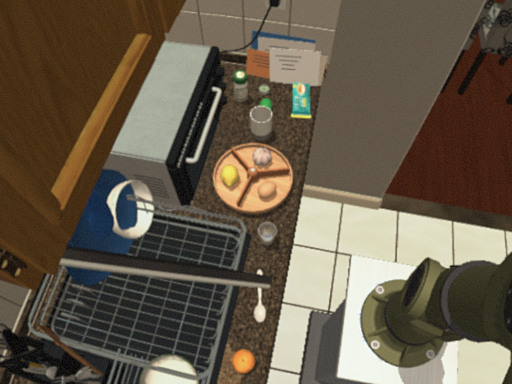

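View pics/top0.png

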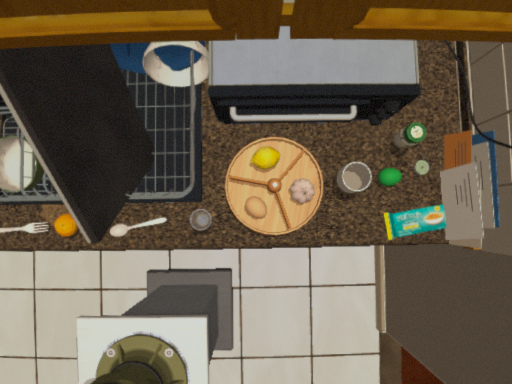

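Top view: tray centre (274,186), garlic whitish-pink (302,190) right of the hub, lemon (265,157), egg (256,207), dividers ending at about (301,153), (229,180) and (286,228). Glass is at (201,219), beaker (354,178), teaspoon (138,227). Could be taken for the garlic: the egg (256,207), the white bowl (15,165) and the small round thing (422,168). I choose the ribbed one with a stalk at (302,190). Next a close crop and measurements.

Run:
```python
from h import *
t=cv2.imread("pics/top0.png"); s=cv2.imread("pics/scene0.png")
a=cv2.resize(t[130:242,180:330],None,fx=4,fy=4,interpolation=cv2.INTER_CUBIC)
cv2.imwrite("pics/crop0.png",a)
def fit(im,box,f):
    x0,y0,x1,y1=box; m=f(cv2.cvtColor(im,cv2.COLOR_BGR2HSV))[y0:y1,x0:x1].astype(np.uint8)
    cs=cv2.findContours(m,cv2.RETR_EXTERNAL,cv2.CHAIN_APPROX_NONE)[0]; c=cv2.convexHull(max(cs,key=cv2.contourArea))
    return np.array([x0,y0])+c[:,0]
# tray rim top z=0.038
for n,im,b in(("top",t,(215,130,332,242)),("scene",s,(205,138,300,218))):
    pts=fit(im,b,lambda h:(h[...,1]>70)&(h[...,2]>110)&(h[...,0]<25))
    P=np.array([onz(n,p,0.038)[:2] for p in pts.astype(float)]).astype(np.float32)
    c,r=cv2.minEnclosingCircle(P); e=cv2.fitEllipse(P); print(n,"tray",np.round(c,4),round(r,4),np.round(e[0],4),np.round(e[1],4))
print("divs z.06",[np.round(onz("top",p,.06),3) for p in((301,153),(229,180),(286,228))])
print("hub",onz("top",(274.5,185.5),.07))
print("garlic",onz("top",(302,190),.055),"scene",onz("scene",(262,156),.055))
print("glass",onz("top",(201,219),.04),"beaker",onz("top",(354,178),.09),"spoon",onz("top",(165,220),0),onz("top",(112,231),0))
```

```text
top tray [ 0.4606 -0.3235] 0.1195 [ 0.4598 -0.3251] [0.232  0.2329]
scene tray [ 0.4641 -0.3247] 0.1201 [ 0.4618 -0.3256] [0.2332 0.2371]
divs z.06 [array([ 0.53 , -0.388,  0.06 ]), array([ 0.471, -0.222,  0.06 ]), array([ 0.359, -0.35 ,  0.06 ])]
hub [ 0.45598396 -0.32489962  0.07      ]
garlic [ 0.44556325 -0.38856793  0.055     ] scene [ 0.44558358 -0.38548987  0.055     ]
glass [ 0.38302666 -0.15453463  0.04      ] beaker [ 0.46854296 -0.50217421  0.09      ] spoon [ 0.38167534 -0.06281943  0.        ] [0.35682657 0.06680309 0.        ]
```

View pics/crop0.png

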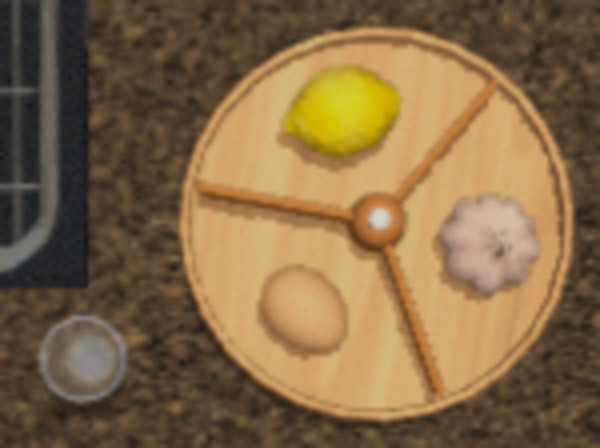

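The crop confirms the ribbed bulb at top (302,190) is the garlic, with its bin between the right-upper and lower dividers. The tray must turn about 80° clockwise seen from above. A dark panel hangs between the start and the tray, so I locate it before moving and refine the tray yaw.

Run:
```python
from h import *
def tri(a,b):
    p,d=ray("top",a);q,e=ray("scene",b)
    s=np.linalg.lstsq(np.c_[d,-e],q-p,rcond=None)[0]
    A,B=p+d*s[0],q+e*s[1]; return np.round((A+B)/2,3),round(np.linalg.norm(A-B),3)
print("panel corner",tri((93,241),(270,283)),tri((93,241),(270,278)))
print("garlic tri",tri((302,190),(262,156)))
c=np.array([.460,-.325])
for p in((303,151.2),(230,176.5),(289.2,227.5)):
    v=onz("top",p,.06)[:2]-c; print(np.linalg.norm(v).round(3),np.degrees(np.arctan2(v[1],v[0])).round(1))
for n,q in (("top",[(150,150),(90,240)]),("scene",[(270,283)])):
  for p in q: print(n,p,[onz(n,p,z).round(3)[:2] for z in(0,.3,.5,.6,.8)])
print("front edge",onz("top",(250,247),0)[:2],"handle",onz("top",(290,113),.2)[:2])
```

```text
panel corner (array([0.345, 0.03 , 0.233]), np.float64(0.0)) (array([0.346, 0.024, 0.249]), np.float64(0.001))
garlic tri (array([ 0.446, -0.389,  0.05 ]), np.float64(0.0))
0.101 -42.1
0.103 79.4
0.105 -162.2
top (150, 150) [array([ 0.552, -0.027]), array([ 0.507, -0.096]), array([ 0.478, -0.142]), array([ 0.463, -0.166]), array([ 0.433, -0.212])]
top (90, 240) [array([0.336, 0.121]), array([0.35 , 0.011]), array([ 0.36 , -0.062]), array([ 0.365, -0.099]), array([ 0.375, -0.172])]
scene (270, 283) [array([ 0.352, -0.036]), array([0.343, 0.049]), array([0.337, 0.105]), array([0.334, 0.134]), array([0.328, 0.19 ])]
front edge [ 0.31378331 -0.26648717] handle [ 0.59232168 -0.35296185]
```

Run:
```python
from h import *
t=cv2.imread("pics/top0.png"); s=cv2.imread("pics/scene0.png")
a=cv2.resize(t[30:260,0:220],(400,418)); b=cv2.resize(s[180:380,40:300],(390,300))
o=np.zeros((420,800,3),np.uint8); o[:418,:400]=a; o[:300,405:795]=b
cv2.imwrite("pics/crop1.png",cv2.convertScaleAbs(o,alpha=1.6,beta=10))
```

```text
(no output)
```

View pics/crop1.png

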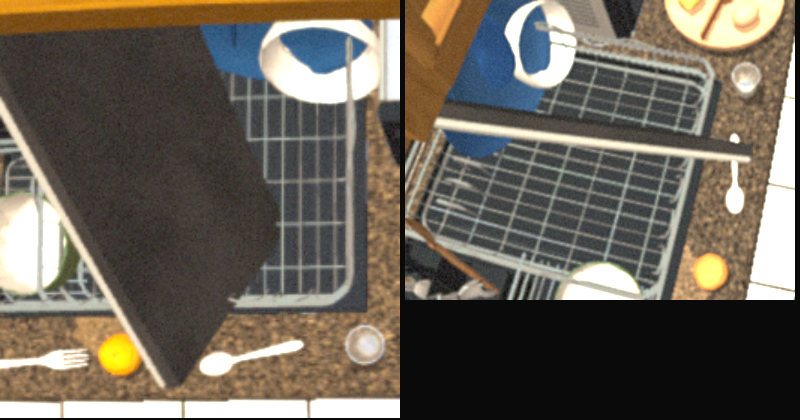

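Crop: a dark panel with a pale strip leans over the dish rack; its front upper corner is at top (93,241) / scene (270,284), about z 0.24. I check its height further back before crossing.

Run:
```python
from h import *
p,a=ray("scene",(270,284)); _,b=ray("scene",(61,262)); n=np.cross(a,b)
for px in((93,241),(70,200),(46,162),(20,117),(0,82)):
    q,d=ray("top",px); print(px,(q+d*(n@(p-q))/(n@d)).round(3))
n2=np.cross(ray("scene",(266,279))[1],ray("scene",(75,250))[1]);
for px in((139,150),(115,212),(113,50)):
    q,d=ray("top",px); print("low",px,(q+d*(n2@(p-q))/(n2@d)).round(3))
```

```text
(93, 241) [0.345 0.031 0.23 ]
(70, 200) [0.422 0.055 0.282]
(46, 162) [0.486 0.077 0.334]
(20, 117) [0.554 0.1   0.385]
(0, 82) [0.602 0.116 0.421]
low (139, 150) [ 0.544 -0.015  0.059]
low (115, 212) [0.401 0.007 0.167]
low (113, 50) [0.753 0.024 0.143]
```

```bash
python3 -m crank '[{"z":-0.05},{"z":-0.1},{"y":-0.03,"z":-0.15},{"y":-0.08,"z":-0.19},{"y":-0.14,"z":-0.2},{"y":-0.18,"z":-0.2},{"y":-0.18,"z":-0.2}]' 0 10
cat >> h.py <<'E'
def rows(P,yaw):
    "world targets -> rows in current tool axes"
    o=env.get_obs(); Rm=R.from_euler('xyz',o["tool_rot"],degrees=True).as_matrix(); y0=o["tool_rot"][2]
    for p,y in zip(P,yaw):
        s=Rm.T@(np.array(p)-o["tool_pos"]); t=-np.radians((y-y0+180)%360-180)
        print('{"x":%.3f,"y":%.3f,"z":%.3f,"turn":%.2f},'%(*s,t),end='')
    print()
E
python3 - <<'E'
from h import *
o=env.get_obs(); p=o["tool_pos"]; print(p,o["tool_rot"],o["qpos"].round(1))
r=np.hypot(p[0],p[1]); a0=np.degrees(np.arctan2(p[1],p[0]))
a=np.arange(a0-7,-45,-7.5); 
rows([(r*np.cos(np.radians(x)),r*np.sin(np.radians(x)),.44) for x in a],np.interp(a,[-45,a0],[108,165.4]))
E
```

```text
[0.16375044 0.6285757  0.24027241] [-1.79903210e+02  5.84094614e-03  1.65405040e+02] [-74.6  18.4  -4.   83.2   1.3  78.5  -3.3]
{"x":-0.079,"y":-0.005,"z":-0.200,"turn":0.06},{"x":-0.163,"y":-0.021,"z":-0.200,"turn":0.12},{"x":-0.243,"y":-0.048,"z":-0.200,"turn":0.18},{"x":-0.320,"y":-0.085,"z":-0.200,"turn":0.25},{"x":-0.391,"y":-0.131,"z":-0.199,"turn":0.31},{"x":-0.455,"y":-0.187,"z":-0.199,"turn":0.37},{"x":-0.512,"y":-0.250,"z":-0.199,"turn":0.43},{"x":-0.560,"y":-0.320,"z":-0.199,"turn":0.50},{"x":-0.598,"y":-0.396,"z":-0.199,"turn":0.56},{"x":-0.626,"y":-0.476,"z":-0.199,"turn":0.62},{"x":-0.643,"y":-0.560,"z":-0.199,"turn":0.68},{"x":-0.649,"y":-0.644,"z":-0.199,"turn":0.74},{"x":-0.645,"y":-0.729,"z":-0.198,"turn":0.81},{"x":-0.629,"y":-0.813,"z":-0.198,"turn":0.87},{"x":-0.602,"y":-0.893,"z":-0.198,"turn":0.93},{"x":-0.565,"y":-0.970,"z":-0.198,"turn":0.99},invalid input
```

The call was refused, probably because rows need all four keys.

```bash
python3 -m crank '[{"x":0,"y":0,"z":-0.05,"turn":0},{"x":0,"y":0,"z":-0.1,"turn":0},{"x":0,"y":-0.03,"z":-0.15,"turn":0},{"x":0,"y":-0.08,"z":-0.19,"turn":0},{"x":0,"y":-0.14,"z":-0.2,"turn":0},{"x":0,"y":-0.18,"z":-0.2,"turn":0},{"x":0,"y":-0.18,"z":-0.2,"turn":0}]' 0 10
python3 - <<'E'
from h import *
o=env.get_obs(); p=o["tool_pos"]; print(p,o["tool_rot"],o["qpos"].round(1))
r=np.hypot(p[0],p[1]); a0=np.degrees(np.arctan2(p[1],p[0]))
a=np.arange(a0-7,-45,-7); 
rows([(r*np.cos(np.radians(x)),r*np.sin(np.radians(x)),.44) for x in a],np.interp(a,[-45,a0],[108,165.4]))
E
```

```text
time_s: 0.98
tool_pos: [0.118, 0.4529, 0.4427]
tool_rot: [179.8, 0.0, 165.4]
force: [0.3, -0.7, 0.8]
grip_width: 0.025
grasp_force: 0.0
[0.11800088 0.45294816 0.44265484] [1.79845004e+02 1.66695124e-02 1.65401983e+02] [-73.9  -4.9  -4.3  86.2  -0.3  98.5  -2.9]
{"x":-0.057,"y":-0.004,"z":0.003,"turn":0.06},{"x":-0.113,"y":-0.014,"z":0.003,"turn":0.12},{"x":-0.168,"y":-0.031,"z":0.003,"turn":0.17},{"x":-0.220,"y":-0.055,"z":0.003,"turn":0.23},{"x":-0.268,"y":-0.085,"z":0.003,"turn":0.29},{"x":-0.313,"y":-0.120,"z":0.002,"turn":0.35},{"x":-0.353,"y":-0.161,"z":0.002,"turn":0.41},{"x":-0.388,"y":-0.206,"z":0.002,"turn":0.47},{"x":-0.417,"y":-0.256,"z":0.002,"turn":0.52},{"x":-0.440,"y":-0.308,"z":0.002,"turn":0.58},{"x":-0.456,"y":-0.363,"z":0.002,"turn":0.64},{"x":-0.465,"y":-0.419,"z":0.002,"turn":0.70},{"x":-0.468,"y":-0.476,"z":0.002,"turn":0.76},{"x":-0.463,"y":-0.533,"z":0.001,"turn":0.82},{"x":-0.452,"y":-0.589,"z":0.001,"turn":0.87},{"x":-0.434,"y":-0.643,"z":0.001,"turn":0.93},{"x":-0.409,"y":-0.695,"z":0.001,"turn":0.99},
```

```bash
python3 -m crank '[{"x":-0.057,"y":-0.004,"z":0,"turn":0.06},{"x":-0.113,"y":-0.014,"z":0,"turn":0.12},{"x":-0.168,"y":-0.031,"z":0,"turn":0.17},{"x":-0.22,"y":-0.055,"z":0,"turn":0.23},{"x":-0.268,"y":-0.085,"z":0,"turn":0.29},{"x":-0.313,"y":-0.12,"z":0,"turn":0.35},{"x":-0.353,"y":-0.161,"z":0,"turn":0.41},{"x":-0.388,"y":-0.206,"z":0,"turn":0.47},{"x":-0.417,"y":-0.256,"z":0,"turn":0.52},{"x":-0.44,"y":-0.308,"z":0,"turn":0.58},{"x":-0.456,"y":-0.363,"z":0,"turn":0.64},{"x":-0.465,"y":-0.419,"z":0,"turn":0.7}]'
python3 - <<'E'
from h import *
o=env.get_obs(); p=o["tool_pos"]; print(p,o["tool_rot"],o["qpos"].round(1))
r=np.hypot(p[0],p[1]); a0=np.degrees(np.arctan2(p[1],p[0]))
a=np.arange(a0-7,-45,-7); 
rows([(r*np.cos(np.radians(x)),r*np.sin(np.radians(x)),.44) for x in a]+[(.383,-.373,.3),(.383,-.373,.13)],list(np.interp(a,[-45,a0],[108,o["tool_rot"][2]]))+[108,108])
E
```

```text
time_s: 2.48
tool_pos: [0.4637, -0.0696, 0.4406]
tool_rot: [-179.9, 0.1, 125.2]
force: [1.7, -0.2, 1.1]
grip_width: 0.0004
grasp_force: 0.0
[ 0.46367815 -0.06956732  0.44059428] [-1.79905873e+02  7.75010846e-02  1.25154360e+02] [-38.7  -8.3  38.6  87.6   5.4  98.9  35.6]
{"x":-0.039,"y":-0.042,"z":0.001,"turn":0.06},{"x":-0.072,"y":-0.088,"z":0.001,"turn":0.11},{"x":-0.100,"y":-0.139,"z":0.001,"turn":0.17},{"x":-0.121,"y":-0.192,"z":0.001,"turn":0.23},{"x":-0.136,"y":-0.247,"z":0.001,"turn":0.29},{"x":-0.201,"y":-0.240,"z":0.141,"turn":0.30},{"x":-0.201,"y":-0.240,"z":0.311,"turn":0.30},
```

```bash
python3 -m crank '[{"x":-0.039,"y":-0.042,"z":0,"turn":0.06},{"x":-0.072,"y":-0.088,"z":0,"turn":0.11},{"x":-0.1,"y":-0.139,"z":0,"turn":0.17},{"x":-0.121,"y":-0.192,"z":0,"turn":0.23},{"x":-0.15,"y":-0.235,"z":0.03,"turn":0.28},{"x":-0.19,"y":-0.24,"z":0.08,"turn":0.3},{"x":-0.2,"y":-0.24,"z":0.14,"turn":0.3},{"x":-0.2,"y":-0.24,"z":0.2,"turn":0.3},{"x":-0.2,"y":-0.24,"z":0.25,"turn":0.3},{"x":-0.2,"y":-0.24,"z":0.29,"turn":0.3},{"x":-0.2,"y":-0.24,"z":0.29,"turn":0.3},{"x":-0.2,"y":-0.24,"z":0.29,"turn":0.3}]'
python3 - <<'E'
from h import *
o=env.get_obs(); print(o["tool_pos"],o["tool_rot"],o["qpos"].round(1))
s=imaging.read_camera("scene")[:,:,::-1]; t=imaging.read_camera("top")[:,:,::-1]
o2=np.hstack([cv2.resize(t[120:250,170:340],(390,298)),cv2.resize(s[110:240,190:360],(390,298))])
cv2.imwrite("pics/c2.png",o2)
rows([(.383,-.373,.059)],[108.4])
E
```

```text
time_s: 3.98
tool_pos: [0.3833, -0.3709, 0.1526]
tool_rot: [-180.0, 0.1, 108.1]
force: [1.0, 0.1, 0.6]
grip_width: 0.0005
grasp_force: 0.0
[ 0.38325784 -0.37089049  0.15261352] [-1.79985686e+02  1.35291726e-01  1.08102308e+02] [-16.8  14.1  65.8 108.  -14.   66.6  72. ]
{"x":-0.002,"y":-0.002,"z":0.094,"turn":-0.00},
```

View pics/c2.png

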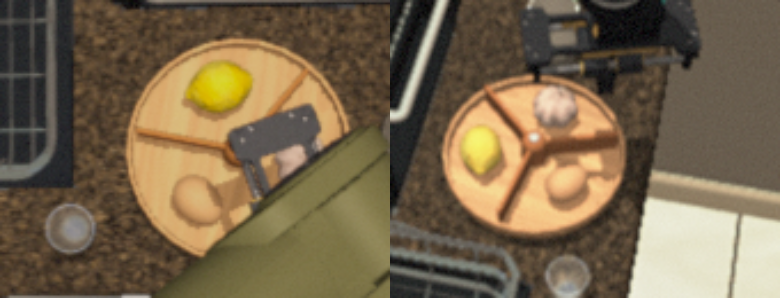

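The picture shows the closed gripper over the front of the tray, with the tray and food undisturbed. Lower it between the front divider and the garlic.

```bash
python3 -m crank '[{"x":-0.001,"y":-0.001,"z":0.02,"turn":0},{"x":-0.002,"y":-0.002,"z":0.04,"turn":0},{"x":-0.002,"y":-0.002,"z":0.055,"turn":0},{"x":-0.002,"y":-0.002,"z":0.07,"turn":0},{"x":-0.002,"y":-0.002,"z":0.082,"turn":0},{"x":-0.002,"y":-0.002,"z":0.09,"turn":0},{"x":-0.002,"y":-0.002,"z":0.094,"turn":0},{"x":-0.002,"y":-0.002,"z":0.094,"turn":0}]'
cat > arc.py <<'E'
from h import *
import sys
off,a,b,n=map(float,sys.argv[1:5]); c=np.array([.460,-.325])
P=[];Y=[]
for th in np.linspace(a,b,int(n)+1)[1:]:
    t=np.radians(th); u=np.array([np.cos(t),np.sin(t)]); v=np.array([-u[1],u[0]])
    P.append([*(c+.088*u+off*v),.059]); Y.append(th-90)
rows(P,Y)
E
python3 arc.py .0125 201 176 12
```

```text
time_s: 5.08
tool_pos: [0.3813, -0.3723, 0.0572]
tool_rot: [180.0, 0.0, 108.1]
force: [0.3, 0.5, 0.0]
grip_width: 0.0004
grasp_force: 0.0
{"x":0.007,"y":0.002,"z":-0.002,"turn":-0.01},{"x":0.010,"y":0.001,"z":-0.002,"turn":0.02},{"x":0.013,"y":0.001,"z":-0.002,"turn":0.06},{"x":0.016,"y":0.001,"z":-0.002,"turn":0.09},{"x":0.020,"y":0.001,"z":-0.002,"turn":0.13},{"x":0.023,"y":0.001,"z":-0.002,"turn":0.17},{"x":0.026,"y":0.001,"z":-0.002,"turn":0.20},{"x":0.029,"y":0.001,"z":-0.002,"turn":0.24},{"x":0.033,"y":0.001,"z":-0.002,"turn":0.28},{"x":0.036,"y":0.002,"z":-0.002,"turn":0.31},{"x":0.039,"y":0.003,"z":-0.002,"turn":0.35},{"x":0.042,"y":0.003,"z":-0.002,"turn":0.39},
```

```bash
python3 -m crank '[{"x":0.004,"y":0.001,"z":-0.002,"turn":0},{"x":0.008,"y":0.001,"z":-0.002,"turn":0.02},{"x":0.012,"y":0.001,"z":-0.002,"turn":0.05},{"x":0.016,"y":0.001,"z":-0.002,"turn":0.09},{"x":0.02,"y":0.001,"z":-0.002,"turn":0.13},{"x":0.023,"y":0.001,"z":-0.002,"turn":0.17},{"x":0.026,"y":0.001,"z":-0.002,"turn":0.2},{"x":0.029,"y":0.001,"z":-0.002,"turn":0.24},{"x":0.033,"y":0.001,"z":-0.002,"turn":0.28},{"x":0.036,"y":0.002,"z":-0.002,"turn":0.31},{"x":0.039,"y":0.003,"z":-0.002,"turn":0.35},{"x":0.042,"y":0.003,"z":-0.002,"turn":0.39}]'
python3 arc.py .0125 176 149 12
python3 - <<'E'
from h import *
s=imaging.read_camera("scene")[:,:,::-1]
cv2.imwrite("pics/c3.png",cv2.resize(s[110:240,190:360],(680,520)))
E
```

```text
time_s: 6.58
tool_pos: [0.3712, -0.3311, 0.0592]
tool_rot: [180.0, -0.0, 85.7]
force: [-0.4, 0.1, -0.5]
grip_width: 0.0006
grasp_force: 0.3
{"x":0.003,"y":-0.000,"z":0.000,"turn":0.03},{"x":0.007,"y":-0.001,"z":0.000,"turn":0.07},{"x":0.010,"y":-0.001,"z":0.000,"turn":0.11},{"x":0.014,"y":-0.001,"z":0.000,"turn":0.15},{"x":0.017,"y":-0.001,"z":0.000,"turn":0.19},{"x":0.021,"y":-0.000,"z":0.000,"turn":0.23},{"x":0.024,"y":-0.000,"z":0.000,"turn":0.27},{"x":0.028,"y":0.000,"z":0.000,"turn":0.31},{"x":0.031,"y":0.001,"z":0.000,"turn":0.35},{"x":0.034,"y":0.002,"z":0.000,"turn":0.39},{"x":0.038,"y":0.003,"z":0.000,"turn":0.43},{"x":0.041,"y":0.004,"z":0.000,"turn":0.47},
```

View pics/c3.png

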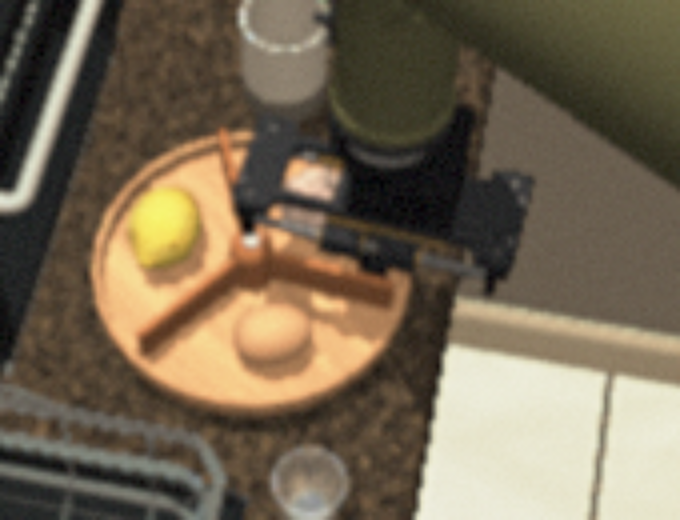

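The tray is turning (front divider end now at crop (390,295), food riding along). Keep going.

```bash
python3 -m crank '[{"x":0.004,"y":0,"z":0,"turn":0.03},{"x":0.007,"y":-0.001,"z":0,"turn":0.07},{"x":0.01,"y":-0.001,"z":0,"turn":0.11},{"x":0.014,"y":-0.001,"z":0,"turn":0.15},{"x":0.017,"y":-0.001,"z":0,"turn":0.19},{"x":0.021,"y":0,"z":0,"turn":0.23},{"x":0.024,"y":0,"z":0,"turn":0.27},{"x":0.028,"y":0,"z":0,"turn":0.31},{"x":0.031,"y":0.001,"z":0,"turn":0.35},{"x":0.034,"y":0.002,"z":0,"turn":0.39},{"x":0.038,"y":0.003,"z":0,"turn":0.43},{"x":0.041,"y":0.004,"z":0,"turn":0.47}]'
python3 arc.py .0125 149 127 12
```

```text
time_s: 8.12
tool_pos: [0.3779, -0.2905, 0.0592]
tool_rot: [-180.0, -0.0, 58.8]
force: [-0.3, -0.4, -0.0]
grip_width: 0.0004
grasp_force: 0.3
{"x":0.003,"y":-0.000,"z":0.000,"turn":0.03},{"x":0.006,"y":-0.001,"z":0.000,"turn":0.06},{"x":0.009,"y":-0.001,"z":0.000,"turn":0.09},{"x":0.012,"y":-0.001,"z":0.000,"turn":0.12},{"x":0.014,"y":-0.001,"z":0.000,"turn":0.16},{"x":0.017,"y":-0.001,"z":0.000,"turn":0.19},{"x":0.020,"y":-0.001,"z":0.000,"turn":0.22},{"x":0.023,"y":-0.000,"z":0.000,"turn":0.25},{"x":0.026,"y":0.000,"z":0.000,"turn":0.28},{"x":0.029,"y":0.001,"z":0.000,"turn":0.32},{"x":0.031,"y":0.001,"z":0.000,"turn":0.35},{"x":0.034,"y":0.002,"z":0.000,"turn":0.38},
```

```bash
python3 -m crank '[{"x":0.003,"y":0,"z":0,"turn":0.03},{"x":0.006,"y":-0.001,"z":0,"turn":0.06},{"x":0.009,"y":-0.001,"z":0,"turn":0.09},{"x":0.012,"y":-0.001,"z":0,"turn":0.12},{"x":0.014,"y":-0.001,"z":0,"turn":0.16},{"x":0.017,"y":-0.001,"z":0,"turn":0.19},{"x":0.02,"y":-0.001,"z":0,"turn":0.22},{"x":0.023,"y":0,"z":0,"turn":0.25},{"x":0.026,"y":0,"z":0,"turn":0.28},{"x":0.028,"y":0,"z":0,"turn":0.31},{"x":0.029,"y":0.001,"z":0,"turn":0.32},{"x":0.03,"y":0.001,"z":0,"turn":0.33}]'
python3 - <<'E'
from h import *
s=imaging.read_camera("scene")[:,:,::-1]; t=imaging.read_camera("top")[:,:,::-1]
cv2.imwrite("pics/s4f.png",s); cv2.imwrite("pics/t4f.png",t)
cv2.imwrite("pics/c4.png",np.hstack([cv2.resize(t[130:240,210:330],(400,367)),cv2.resize(s[130:240,200:320],(400,367))]))
E
python3 arc.py .0125 129 119 6
```

```text
time_s: 9.62
tool_pos: [0.3945, -0.2657, 0.0592]
tool_rot: [-180.0, 0.0, 39.9]
force: [-0.1, -1.1, -0.4]
grip_width: 0.0002
grasp_force: 0.3
{"x":0.004,"y":-0.001,"z":0.000,"turn":0.05},{"x":0.006,"y":-0.001,"z":0.000,"turn":0.07},{"x":0.009,"y":-0.001,"z":0.000,"turn":0.10},{"x":0.011,"y":-0.001,"z":0.000,"turn":0.13},{"x":0.014,"y":-0.001,"z":0.000,"turn":0.16},{"x":0.016,"y":-0.001,"z":0.000,"turn":0.19},
```

View pics/c4.png

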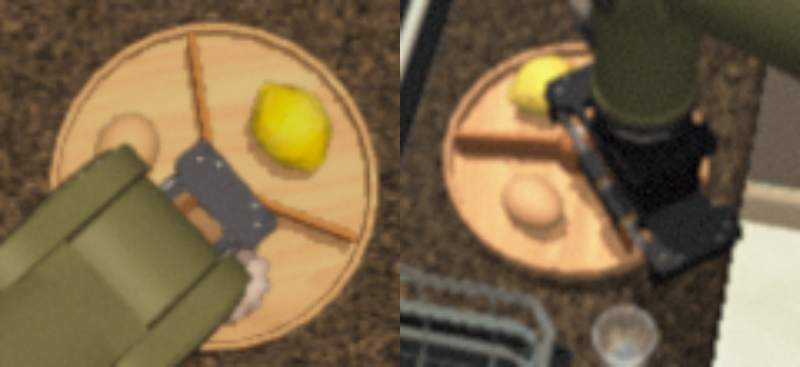

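Top half: dividers end at crop (190,35) and (355,240), i.e. px (267,140.5) and (316.5,202); garlic peeks out at (265,285). Working out the remaining angle.

Run:
```python
from h import *
c=np.array([.460,-.325])
for p,o in(((267,140.5),0),((316.5,202),240)):
    v=onz("top",p,.06)[:2]-c; print(np.hypot(*v).round(3),(np.degrees(np.arctan2(v[1],v[0]))-o+180)%360-180)
p=env.get_obs()["tool_pos"][:2]-c
# tray yaw implied by contact: finger face
print(np.degrees(np.arctan2(p[1],p[0]))-120, np.degrees(.0125/.088))
```

```text
0.102 8.405732177495679
0.105 5.934669157403448
17.747404979624946 8.138605044471921
```

```bash
python3 -m crank '[{"x":0.002,"y":0,"z":0,"turn":0.02},{"x":0.004,"y":-0.001,"z":0,"turn":0.05},{"x":0.006,"y":-0.001,"z":0,"turn":0.07},{"x":0.008,"y":-0.001,"z":0,"turn":0.09},{"x":0.01,"y":-0.001,"z":0,"turn":0.11},{"x":0.011,"y":-0.001,"z":0,"turn":0.125},{"x":0.011,"y":-0.001,"z":0,"turn":0.125},{"x":0.011,"y":-0.001,"z":0,"turn":0.125},{"x":0.008,"y":-0.001,"z":0,"turn":0.125},{"x":0.004,"y":-0.001,"z":0,"turn":0.125},{"x":0.004,"y":-0.001,"z":0,"turn":0.125}]'
python3 - <<'E'
from h import *
rows([(.395,-.27,.1),(.37,-.28,.2)],[32,32])
print(env.get_obs()["qpos"].round(1))
E
```

```text
time_s: 11.1
tool_pos: [0.3965, -0.2626, 0.0593]
tool_rot: [-180.0, -0.0, 32.7]
force: [-0.1, 0.1, -0.1]
grip_width: 0.0009
grasp_force: 0.0
{"x":-0.005,"y":0.005,"z":-0.041,"turn":0.01},{"x":-0.032,"y":0.000,"z":-0.141,"turn":0.01},
[-32.4  16.1  69.9 120.5 -18.5  55.3  -9.8]
```

```bash
python3 -m crank '[{"x":0.004,"y":-0.001,"z":-0.02,"turn":0.125},{"x":0.004,"y":-0.001,"z":-0.05,"turn":0.125},{"x":0.004,"y":-0.001,"z":-0.1,"turn":0.125},{"x":0.02,"y":0,"z":-0.15,"turn":0.125},{"x":0.06,"y":0,"z":-0.18,"turn":0.125},{"x":0.1,"y":0,"z":-0.2,"turn":0.125},{"x":0.1,"y":0,"z":-0.2,"turn":0.125}]'
python3 - <<'E'
from h import *
print(env.get_obs()["qpos"].round(1))
s=imaging.read_camera("scene")[:,:,::-1]; t=imaging.read_camera("top")[:,:,::-1]
cv2.imwrite("pics/s5f.png",s); cv2.imwrite("pics/t5f.png",t)
cv2.imwrite("pics/c5.png",np.hstack([cv2.resize(t[130:240,210:330],(400,367)),cv2.resize(s[130:240,200:320],(400,367))]))
E
```

```text
time_s: 11.98
tool_pos: [0.4843, -0.2056, 0.2605]
tool_rot: [179.8, -0.1, 25.9]
force: [-0.2, -0.6, 0.3]
grip_width: 0.0005
grasp_force: 0.0
[-43.7   2.8  66.5 100.9  -2.5  77.8 -40.7]
```

View pics/c5.png

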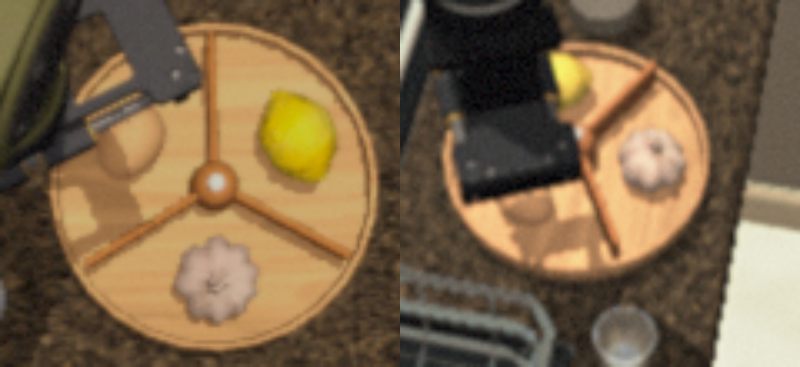

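The garlic now stands at the bottom of the top view at crop (216,281), directly below the hub (213,185), with the dividers symmetric about it. Measure.

Run:
```python
from h import *
c=np.array([.460,-.325])
f=lambda x,y:(210+x*.3,130+y*.3)
for p,o in(((210,35),0),((350,256),240),((88,268),120)):
    v=onz("top",f(*p),.06)[:2]-c; print(np.hypot(*v).round(3),(np.degrees(np.arctan2(v[1],v[0]))-o+180)%360-180)
t=cv2.imread("pics/t5f.png"); h=cv2.cvtColor(t,cv2.COLOR_BGR2HSV).astype(int)
m=(h[...,1]<75)&(h[...,2]>90); b=np.zeros_like(m); b[198:230,258:292]=1; m&=b
ys,xs=np.nonzero(m); print(len(xs),xs.min(),xs.max(),ys.min(),ys.max())
x,y=(xs.min()+xs.max())/2,(ys.min()+ys.max())/2; g=onz("top",(x,y),.055); g2=onz("top",f(216,281),.055)
g3=onz("scene",(200+652*.3-120,130+160*.3),.055)
v=g[:2]-c; print((x,y),g,g2,g3,np.hypot(*v),np.degrees(np.arctan2(v[1],v[0])))
rows([(g2[0],g2[1],.26),(g2[0],g2[1],.135)],[60,60])
```

```text
0.1 0.6060830254725431
0.106 -0.24568264072246393
0.105 3.8684098383803303
295 264 286 202 225
(np.float64(275.0), np.float64(213.5)) [ 0.39281791 -0.325488    0.055     ] [ 0.39099989 -0.32499587  0.055     ] [ 0.39291915 -0.31987139  0.055     ] 0.0671838650731749 -179.58381669606234
{"x":-0.131,"y":0.066,"z":-0.001,"turn":-0.60},{"x":-0.131,"y":0.066,"z":0.124,"turn":-0.60},
```

The garlic is within 1° of the front, at about (0.3925,-0.323). Go above it and point.

```bash
python3 -m crank '[{"x":-0.04,"y":0.02,"z":0,"turn":-0.15},{"x":-0.085,"y":0.042,"z":0,"turn":-0.3},{"x":-0.128,"y":0.065,"z":0,"turn":-0.45},{"x":-0.128,"y":0.065,"z":0,"turn":-0.6},{"x":-0.128,"y":0.065,"z":0.03,"turn":-0.6},{"x":-0.128,"y":0.065,"z":0.06,"turn":-0.6},{"x":-0.128,"y":0.065,"z":0.09,"turn":-0.6},{"x":-0.128,"y":0.065,"z":0.11,"turn":-0.6},{"x":-0.128,"y":0.065,"z":0.12,"turn":-0.6},{"x":-0.128,"y":0.065,"z":0.12,"turn":-0.6},{"x":-0.128,"y":0.065,"z":0.12,"turn":-0.6}]'
python3 - <<'E'
from h import *
print(env.get_obs()["qpos"].round(1))
s=imaging.read_camera("scene")[:,:,::-1]; t=imaging.read_camera("top")[:,:,::-1]
cv2.imwrite("pics/c6.png",np.hstack([cv2.resize(t[130:240,190:330],(400,314)),cv2.resize(s[110:250,200:340],(400,400))[:314]]))
rows([(.3925,-.323,.124)],[60])
E
```

```text
time_s: 13.45
tool_pos: [0.3939, -0.3226, 0.14]
tool_rot: [179.9, -0.0, 60.0]
force: [-0.3, 0.0, 1.2]
grip_width: 0.0003
grasp_force: 0.0
[-25.6  10.5  67.9 112.  -10.8  64.4  16.7]
{"x":-0.001,"y":-0.001,"z":0.016,"turn":-0.00},
```

View pics/c6.png

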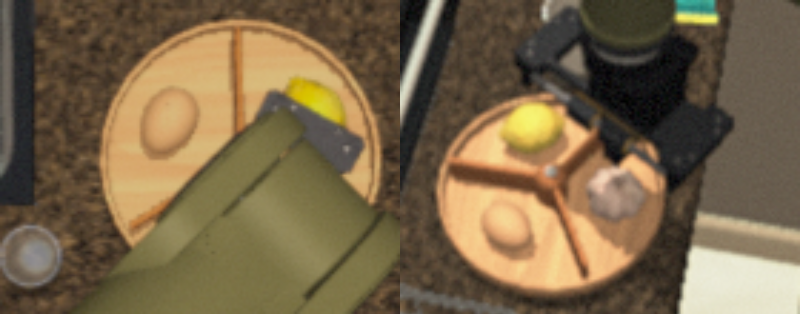

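The garlic is unmoved (scene px (275,178)), with the fingertip over it. Lower 15 mm and hold.

```bash
python3 -m crank '[{"x":-0.001,"y":-0.001,"z":0.008,"turn":0},{"x":-0.001,"y":-0.001,"z":0.015,"turn":0},{"x":-0.001,"y":-0.001,"z":0.015,"turn":0},{"x":-0.001,"y":-0.001,"z":0.015,"turn":0},{"x":-0.001,"y":-0.001,"z":0.015,"turn":0},{"x":-0.001,"y":-0.001,"z":0.015,"turn":0},{"x":-0.001,"y":-0.001,"z":0.015,"turn":0},{"x":-0.001,"y":-0.001,"z":0.015,"turn":0},{"x":-0.001,"y":-0.001,"z":0.015,"turn":0},{"x":-0.001,"y":-0.001,"z":0.015,"turn":0},{"x":-0.001,"y":-0.001,"z":0.015,"turn":0},{"x":-0.001,"y":-0.001,"z":0.015,"turn":0}]'
python3 -m crank '[{"x":0,"y":0,"z":0,"turn":0},{"x":0,"y":0,"z":0,"turn":0},{"x":0,"y":0,"z":0,"turn":0},{"x":0,"y":0,"z":0,"turn":0},{"x":0,"y":0,"z":0,"turn":0},{"x":0,"y":0,"z":0,"turn":0},{"x":0,"y":0,"z":0,"turn":0},{"x":0,"y":0,"z":0,"turn":0},{"x":0,"y":0,"z":0,"turn":0},{"x":0,"y":0,"z":0,"turn":0},{"x":0,"y":0,"z":0,"turn":0},{"x":0,"y":0,"z":0,"turn":0}]'
python3 - <<'E'
from h import *
s=imaging.read_camera("scene")[:,:,::-1]
print("tip px",proj("scene",env.get_obs()["tool_pos"]-[0,0,.019]))
cv2.imwrite("pics/c7.png",cv2.resize(s[100:240,200:340],(590,590)))
E
```

```text
time_s: 15.05
tool_pos: [0.3923, -0.3225, 0.1242]
tool_rot: [-180.0, -0.0, 60.0]
force: [0.7, -0.6, -0.5]
grip_width: 0.0006
grasp_force: 0.0
time_s: 16.55
tool_pos: [0.3923, -0.3225, 0.1242]
tool_rot: [-180.0, -0.0, 60.0]
force: [0.6, 0.7, 0.7]
grip_width: 0.0003
grasp_force: 0.0
tip px [276.65916602 167.77264399]
```

View pics/c7.png

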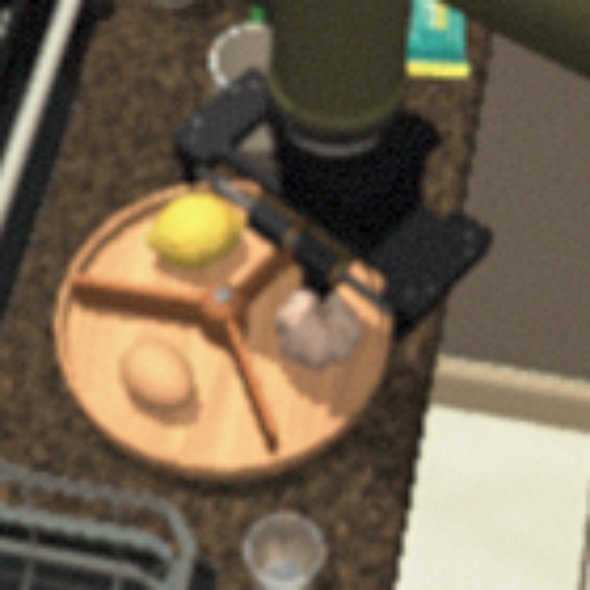

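The closed fingertips point at the garlic from just above (crop (320,290)), and the beaker and glass stand where they were.

```bash
python3 -m crank '[{"x":0,"y":0,"z":0,"turn":0},{"x":0,"y":0,"z":0,"turn":0},{"x":0,"y":0,"z":0,"turn":0},{"x":0,"y":0,"z":0,"turn":0},{"x":0,"y":0,"z":0,"turn":0},{"x":0,"y":0,"z":0,"turn":0}]' && python3 -c "
from cell import env
print(env.sign_off())"
```

```text
time_s: 17.35
tool_pos: [0.3923, -0.3225, 0.1242]
tool_rot: [180.0, -0.0, 60.0]
force: [0.8, 0.9, 0.6]
grip_width: 0.0003
grasp_force: 0.0
the job is handed in; nothing more can be done
None
```

The job is handed in: I turned the lazy Susan about 78° by one divider, the garlic measures within about 1° of dead front with the tray at rest, and the fingertips held still about 2 cm above its stalk for over 3 s and are still pointing, finishing at 17.4 s; the beaker and glass are where they were, and the arm never went near the teaspoon.

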